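# Lay the lazy susan for tea

## Robot

A 6-joint arm with a two-finger parallel gripper is mounted at the origin on the work surface. World frame = base frame: x ahead of the robot, y to its left, z up, the work surface at z = 0. Lengths are in m, angles in rad, forces in N, time in s.
With the tool pointing down it reaches from about 0.325 to 0.85 m from the base axis. Payload 4.4 kg.
Tool frame: the origin (TCP) lies on the centre line of the jaws, within the pads' length; the fingertips stand 19 mm ahead of it and the grasp point (between the pads) is the TCP; z points along the fingers, y is the line along which they close (so a half turn about z gives the same grasp; the last joint's range is limited). The gripper opens to 94 mm and grips with 3 to 60 N. Pads are 16 mm wide; open, the fingers measure 119 mm over their backs; the gripper's body (75 mm by 177 mm) begins 78 mm behind the grasp point.
Start: joints at [0.963, 0.207, 1.542, -0, 1.393, -0.15], TCP at [0.254, 0.516, 0.224] pointing down, gripper open.
Joint ranges: [-2.73, 2.73], [-0.86, 2.22], [0.23, 2.46], [-1.11, 4.25], [0.08, 2.63], [-2.82, 2.82]. Speed limits (rad/s): [2.79, 2.79, 3.14, 3.14, 3.14, 3.14].

## Interface

Orientations are given as a 3x3 rotation matrix whose columns are the frame's x, y, z axes.
In Python, from workcell import sensors, viewer, arm gives the robot as it stands.
- The arm moves only by the shell command python3 -m handwheel 'ROWS' [OPENING]. ROWS is JSON, a list of rows, each a list of 2 entries, a list of its own where there are three numbers: the shift along the tool's x, y, z each as a share of 0.5 m, from -1 to 1, then the turn, a rotation vector about the tool's x, y, z each as a share of pi/2 rad, from -1 to 1. A call has 1 to 8 rows; each row is the pose to reach, as a shift and turn from the pose commanded when the call began, along the tool's axes at that moment; what a row does not reach only later rows make up. A row lasts 1/8 s, in which the tool goes at most 62.5 mm and 10.7 degrees, less where a joint would pass 70% of its speed; a pose out of reach is approached as far as the arm can. A call with a number of a shift or a turn outside -1 to 1 is refused whole. A call with a gripper value outside its range is refused whole. OPENING is the opening, from -1 (shut) to 1 (fully open), set as the call begins (- or left out, the last holds). The fingers move at their own pace and stop on an object; the grip force is fixed at half the most. Time passes only in rows, so rows that repeat a pose let the fingers close. It gives the time, the measured TCP pose, the force, the opening and the grip force at its end, in the units of the state.
- sensors.sense(): the state, without advancing time (a new reading comes with each control period).
- viewer.get_image(name): name is "side" or "top" or "wrist"; returns a dict with "image" (384x512x3 uint8, red, green, blue), "mtx" (3x3 intrinsics, pixels), "R" (3x3) and "t" (3): a world point X has camera coordinates R X + t; the wrist camera has in their place "mount" (4x4, takes a point from camera to tool coordinates, whose origin is the TCP and whose axes are the flange's). Camera axes: x right, y down, z forward; pixel columns grow to the right and rows downward; lengths in m; the calibration is good to about 2 mm. The wrist camera is an equidistant fisheye: a pixel r from the principal point sees the ray r / f radians off the axis. A picture is of the moment at which its call begins: read the wrist's pose just before it. There is no depth.
- arm.close_job(): hands the job in; it is judged then, once.
The state is a dict: "time_s": time; "qpos": joint angles; "qvel": joint speeds; "joint_efforts": joint torques, N m; "tool_pos": TCP position; "tcp_rot": TCP orientation; "contact_force": force on the tool from outside, world axes, zero at the start; "torque": the same for the moment, N m; "gripper_width": finger opening in m; "gripper_force": force on a finger pad.
Only numpy, scipy, OpenCV 4.12 (cv2) and the standard library are available. Lean on these libraries where they do the work, as an engineer would, in place of code of your own. Each camera call takes 0.05 s, during which the arm holds its last target. There are 200 camera calls.

## Task

Lay the turntable for tea: stand the sugar bowl in the middle of the turntable, and stand each of the three tea glasses in steel holders in the middle of the saucer of its own size - the large glass on the large saucer, the medium on the medium, the small on the small. Keep everything upright and set it down gently without dropping it, with the saucers still flat on the turntable at the end. Leave the plain tumbler and the tea caddy where they stand.

Things in the scene. Friction and masses are not known exactly. Their poses are not given: they have to be found in the camera images.
- glass_large: Large tea glass fixed in a steel holder with wire loop handle, one loose piece, 100 mm high, on the enamel tray (floor 4 mm up). Holder 62 mm diameter from 18 to 72 mm height (foot 52 mm), bare glass 59 mm diameter above. Handle along +x to 55 mm from the axis, at 22 to 63 mm height. Origin: centre of underside; z up. 300 g, give or take a third.
- glass_medium: Medium tea glass fixed in a steel holder with wire loop handle, one loose piece, 86 mm high, on the enamel tray (floor 4 mm up). Holder 54 mm diameter from 18 to 59 mm height (foot 45 mm), bare glass 51 mm diameter above. Handle along +x to 51 mm from the axis, at 18 to 52 mm height. Origin: centre of underside; z up. 240 g, give or take a third.
- glass_small: Small tea glass fixed in a steel holder with wire loop handle, one loose piece, 72 mm high, on the enamel tray (floor 4 mm up). Holder 46 mm diameter from 18 to 46 mm height (foot 38 mm), bare glass 43 mm diameter above. Handle along +x to 47 mm from the axis, at 13 to 41 mm height. Origin: centre of underside; z up. 180 g, give or take a third.
- saucer_large: The large white ceramic saucer, 112 mm in diameter (the three are 112, 100 and 88 mm) and 13 mm high, loose on the turntable. Its flat middle is 72 mm across and lies 4 mm above its underside; the rim slopes up around it. Origin: centre of the underside; z up.
- saucer_medium: The medium white ceramic saucer, 100 mm in diameter (the three are 112, 100 and 88 mm) and 13 mm high, loose on the turntable. Its flat middle is 64 mm across and lies 4 mm above its underside; the rim slopes up around it. Origin: centre of the underside; z up.
- saucer_small: The small white ceramic saucer, 88 mm in diameter (the three are 112, 100 and 88 mm) and 13 mm high, loose on the turntable. Its flat middle is 56 mm across and lies 4 mm above its underside; the rim slopes up around it. Origin: centre of the underside; z up.
- sugar_bowl: The sugar bowl: round clear glass bowl with sugar cubes inside and a steel screw lid that stays screwed on; 75 mm high. Foot 52 mm, belly 64 mm in diameter; lid 56 mm in diameter, from 55 to 75 mm height, a firm grip. Origin: centre of the underside; z up. 180 to 370 g. Starts on the counter between tray and turntable.
- turntable: The lazy-susan turntable: round pale wooden plate 340 mm in diameter on a low fixed foot. It spins freely about its vertical axis with little friction (about 0.04 N m), so a sideways touch turns it and the saucers with it. Origin: on its axis, at the plate's underside; the plate is 14 mm thick and its top lies 30 mm above the counter.
- tumbler: Plain clear drinking tumbler without holder or handle, 62 mm rim diameter, 92 mm high, standing on the tray among the tea glasses (white round enamel tray with blue rim, 330 mm across, fixed, rim 21 mm high). Bystander. Origin: centre of the underside.
- tea_caddy: Round green tea tin with brass lid, 66 mm in diameter, 102 mm high, on the counter. Bystander. Origin: centre of the underside.
Mind the look-alikes: they are no part of the job. Leave any pink look-alike of the saucer_small alone.

How it is judged:
At the end, for the whole second after the job is handed in: Each tea glass stands upright (within 0.08 rad) on the flat middle of the saucer of its size, within 10 mm of the saucer's centre; every saucer lies flat on the turntable (centre within 140 mm of the axis); the sugar bowl stands upright on the turntable plate within 15 mm of its axis; all at rest (horizontal distance between glass_large and saucer_large below 0.01 m and z of glass_large in the frame of saucer_large between 0.001 and 0.007 m and angle between each of glass_large, saucer_large, glass_medium, saucer_medium, glass_small, saucer_small, sugar_bowl's own z axis and vertical below 0.08 rad and linear speed of each of glass_large, glass_medium, glass_small, sugar_bowl below 0.02 m/s and z of saucer_large in the frame of turntable between 0.011 and 0.017 m and horizontal distance between each of saucer_large, saucer_medium, saucer_small and turntable below 0.14 m and horizontal distance between glass_medium and saucer_medium below 0.01 m and z of glass_medium in the frame of saucer_medium between 0.001 and 0.007 m and z of saucer_medium in the frame of turntable between 0.011 and 0.017 m and horizontal distance between glass_small and saucer_small below 0.01 m and z of glass_small in the frame of saucer_small between 0.001 and 0.007 m and z of saucer_small in the frame of turntable between 0.011 and 0.017 m and horizontal distance between sugar_bowl and turntable below 0.015 m and z of sugar_bowl in the frame of turntable between 0.011 and 0.017 m); the robot touches nothing.
It fails at once if a tea glass or the sugar bowl is dropped (falls at more than 0.6 m/s out of the fingers) ((linear speed of glass_large above 0.6 m/s and contact force between the fingers and glass_large below 0.1 N) or (linear speed of glass_medium above 0.6 m/s and contact force between the fingers and glass_medium below 0.1 N) or (linear speed of glass_small above 0.6 m/s and contact force between the fingers and glass_small below 0.1 N) or (linear speed of sugar_bowl above 0.6 m/s and contact force between the fingers and sugar_bowl below 0.1 N)).
It fails at once if a tea glass or the sugar bowl is tipped by more than about 35 degrees (angle between any of glass_large, glass_medium, glass_small, sugar_bowl's own z axis and vertical above 0.6 rad).
It fails at once if the plain tumbler or the tea caddy is moved by more than 30 mm or tipped over (distance of any of tumbler, tea_caddy from where it was at the start of the episode above 0.03 m or angle between any of tumbler, tea_caddy's own z axis and vertical above 0.4 rad).
It also fails if it takes over 128 s, if anything falls off the work surface, if the arm or the gripper's body presses on something with over 40 N, if the wrist force passes 120 N, or if a joint passes its speed limit or range.

## Working session

There is one attempt and no reset: what is moved stays moved. The work goes in short steps, Python scripts to look and compute and a shell command to move; the robot and the scene stay as the last step left them, time stands still between calls to the robot, and variables do not carry over. Pictures are saved under pics/ and viewed, at most 14 in all, crops included, and the job is handed in when it is done.

```bash
ls; mkdir -p pics; cat > h.py <<'E'
import numpy as np, cv2
from workcell import sensors, viewer, arm
def shot(n, f):
    s=sensors.sense(); d=viewer.get_image(n)
    cv2.imwrite(f'pics/{f}.png', d['image'][:,:,::-1])
    np.savez(f'pics/{f}.npz', tp=s['tool_pos'], tr=s['tcp_rot'], **d)
    return d
E
python3 - <<'E'
from h import *
for n in ('top','side','wrist'):
    d=shot(n,n+'0'); print(n,{k:np.round(np.array(v),3).tolist() for k,v in d.items() if k!='image'})
s=sensors.sense(); print(s)
E
```

```text
pics
top {'mtx': [[428.009, 0.0, 261.686], [0.0, 428.009, 194.239], [0.0, 0.0, 1.0]], 'R': [[-0.008, -1.0, -0.012], [-0.997, 0.009, -0.08], [0.08, 0.011, -0.997]], 't': [-0.105, 0.568, 1.214]}
side {'mtx': [[361.169, 0.0, 262.193], [0.0, 361.169, 189.436], [0.0, 0.0, 1.0]], 'R': [[0.704, -0.71, 0.019], [-0.527, -0.54, -0.656], [0.476, 0.452, -0.754]], 't': [-0.471, 0.252, 0.786]}
wrist {'mtx': [[297.319, 0.0, 255.217], [0.0, 297.319, 193.009], [0.0, 0.0, 1.0]], 'mount': [[-0.0, -0.973, -0.229, 0.066], [1.0, -0.0, -0.0, 0.0], [0.0, -0.229, 0.973, -0.16], [0.0, 0.0, 0.0, 1.0]]}
{'time_s': 0.15, 'qpos': array([ 9.62461229e-01,  2.07235414e-01,  1.54262120e+00, -1.94398817e-05,
        1.39350008e+00, -1.50499263e-01]), 'qvel': array([ 0.00042134, -0.00176368, -0.00315296,  0.00087516, -0.00185368,
        0.00030943]), 'joint_efforts': array([ 1.31503461e-03, -3.71311569e+01, -2.81812853e+01,  6.99270470e-02,
        3.27157450e-02, -9.87419162e-05]), 'tool_pos': array([0.25382622, 0.51528038, 0.22355337]), 'tcp_rot': array([[-8.97012576e-01,  4.42003906e-01, -9.92448424e-04],
       [ 4.42004952e-01,  8.97011424e-01, -1.45850569e-03],
       [ 2.45572363e-04, -1.74696506e-03, -9.99998444e-01]]), 'contact_force': array([-0.05504711, -0.12681238, -0.66013614]), 'torque': array([-0.06703047, -0.03861394, -0.0266153 ]), 'gripper_force': 0.0, 'gripper_width': 0.09425837928550594}
```

View pics/top0.png

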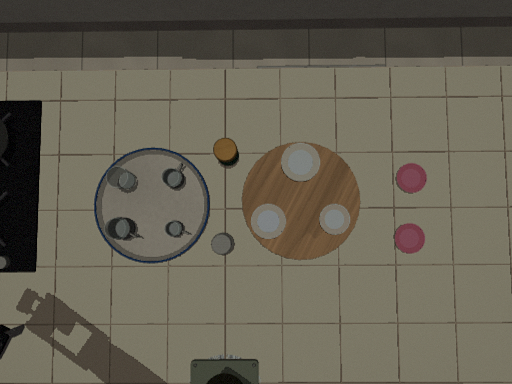

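View pics/side0.png

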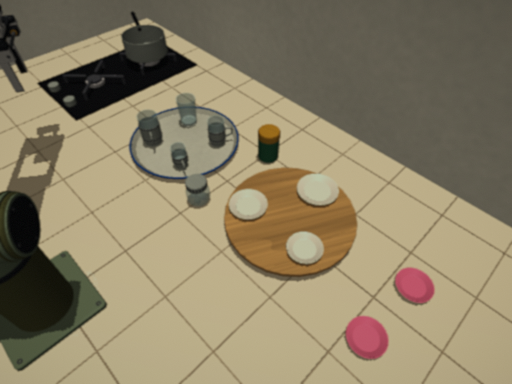

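The top view shows the tray at (152,205): large glass (123,228), tumbler (127,181), medium (176,178), small (176,229). The bowl is at (223,244) and the caddy at (225,150). The saucers are large (300,162), medium (268,221) and small (335,219), and the pink look-alikes are off the table to the right. The side view agrees.

```bash
cat >> h.py <<'E'
def rays(d, uv, tp=None, tr=None):
    """world origin and unit rays of pixels"""
    K=np.array(d['mtx']); uv=np.atleast_2d(uv).astype(float)
    p=(uv-K[:2,2])/[K[0,0],K[1,1]]
    if 'mount' in d:
        M=np.array(d['mount']); r=np.linalg.norm(p,axis=1,keepdims=True)+1e-9
        c=np.hstack([p/r*np.sin(r),np.cos(r)]); A=np.array(tr)
        return A@M[:3,3]+tp, c@(A@M[:3,:3]).T
    R=np.array(d['R']); c=np.hstack([p,np.ones((len(p),1))]); c/=np.linalg.norm(c,axis=1,keepdims=True)
    return -R.T@np.array(d['t']), c@R
def plane(o,v,z): return (o+v*((z-o[2])/v[:,2])[:,None])
def meet(o1,v1,o2,v2):
    A=np.c_[v1,-v2]; s=np.linalg.lstsq(A,o2-o1,rcond=None)[0]
    a=o1+v1*s[0]; b=o2+v2*s[1]; return (a+b)/2, np.linalg.norm(a-b)
def circ(P):
    P=np.asarray(P)[:,:2]
    for _ in range(4):
        x=np.linalg.lstsq(np.c_[2*P,np.ones(len(P))],(P**2).sum(1),rcond=None)[0]
        r=np.sqrt(x[2]+x[0]**2+x[1]**2); e=abs(np.linalg.norm(P-x[:2],axis=1)-r)
        if (e<2*e.std()+1e-4).sum()<len(P)*.5: break
        P=P[e<2*e.std()+1e-4]
    return x[:2],r
def load(f):
    z=np.load(f'pics/{f}.npz'); return {k:z[k] for k in z.files}
def blobs(m,lo=60):
    cs,_=cv2.findContours(m.astype(np.uint8),cv2.RETR_EXTERNAL,cv2.CHAIN_APPROX_NONE)
    return [c[:,0] for c in cs if cv2.contourArea(c)>lo]
E
python3 - <<'E'
from h import *
C={}
for n in ('top','side'):
    d=load(n+'0'); h=cv2.cvtColor(d['image'],cv2.COLOR_RGB2HSV).astype(int); H,S,V=h[...,0],h[...,1],h[...,2]
    w=(S>75)&(V>60)&(H<25)
    b=max(blobs(w,500),key=cv2.contourArea)
    o,v=rays(d,b); c,r=circ(plane(o,v,.030)); print(n,'table',c.round(4),round(r,4))
    M=np.zeros(S.shape,np.uint8); cv2.fillPoly(M,[b],1)
    k=(cv2.morphologyEx(M,cv2.MORPH_CLOSE,np.ones((9,9)))>0)&(S<50)&(V>120)
    for q in blobs(k):
        o,v=rays(d,q); P=plane(o,v,.043); c,r=circ(P)
        e=cv2.fitEllipse(q)
        C.setdefault(n,[]).append((rays(d,[e[0]]),c,r)); print(n,'saucer',np.round(e[0],1),c.round(4),round(r,4))
for (R1,c1,r1) in C['top']:
    for (R2,c2,r2) in C['side']:
        if np.linalg.norm(c1-c2)<.03: p,e=meet(R1[0],R1[1][0],R2[0],R2[1][0]); print('meet',p.round(4),e.round(4))
for n,(u,v) in (('large',(123,228)),('tumb',(127,181)),('med',(176,178)),('small',(176,229)),('bowl',(223,244)),('caddy',(225,150)),('tray',(152,205))):
    d=load('top0'); print(n, plane(*rays(d,[u,v]),{'bowl':.075,'caddy':.1,'tray':.02}.get(n,.09))[0].round(3))
E
```

```text
top table [ 0.5489 -0.2208] 0.1674
top saucer [334.5 218.7] [ 0.4944 -0.3149] 0.0407
top saucer [267.8 220.8] [ 0.4904 -0.1266] 0.0469
side table [ 0.4447 -0.1112] 0.4218
side saucer [304.1 245.3] [ 0.4956 -0.3105] 0.0361
side saucer [247.7 201.9] [ 0.4911 -0.1229] 0.0412
meet [ 0.4933 -0.3133  0.0469] 0.0022
meet [ 0.4893 -0.1263  0.0466] 0.0014
large [0.472 0.268 0.09 ]
tumb [0.601 0.259 0.09 ]
med [0.608 0.124 0.09 ]
small [0.469 0.123 0.09 ]
bowl [ 0.427 -0.003  0.075]
caddy [ 0.683 -0.011  0.1  ]
tray [0.538 0.208 0.02 ]
```

View pics/wrist0.png

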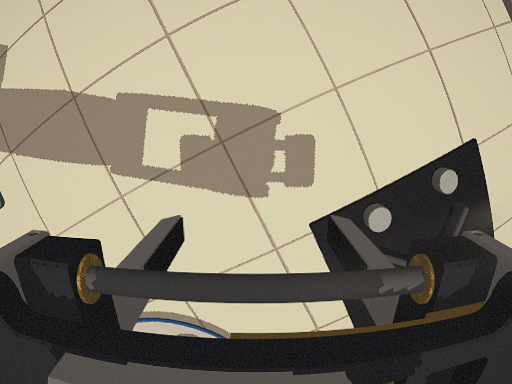

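The wrist view shows only counter, the arm's shadow and the fingers. Its free view lies toward tool +x, so I'll move over to face the tray.

```bash
cat >> h.py <<'E'
from scipy.spatial.transform import Rotation as Ro
def plan(x,y,z,yaw):
    """shares from the current pose to a downward tool pose; yaw (deg) of tool x"""
    s=sensors.sense(); A=np.array(s['tcp_rot']); a=np.radians(yaw)
    X=np.array([np.cos(a),np.sin(a),0]); Z=np.array([0,0,-1.]); B=np.c_[X,np.cross(Z,X),Z]
    sh=A.T@(np.array([x,y,z])-s['tool_pos'])/.5; rv=Ro.from_matrix(A.T@B).as_rotvec()/(np.pi/2)
    d=np.linalg.norm(sh)*.5; print('shift',sh.round(4).tolist(),'turn',rv.round(4).tolist(),'rows>=',max(d/.0625,np.linalg.norm(rv)*90/10.7).round(1))
E
python3 -c "
from h import *
plan(.5,.02,.32,90)"
```

```text
shift [-0.8794, -0.6713, -0.1919] turn [-0.0011, 0.0005, 0.7085] rows>= 9.0
```

```bash
R='x'; python3 -m handwheel '[[[-0.8794,-0.6713,-0.1919],[-0.001,0.0005,0.7085]],[[-0.8794,-0.6713,-0.1919],[-0.001,0.0005,0.7085]],[[-0.8794,-0.6713,-0.1919],[-0.001,0.0005,0.7085]],[[-0.8794,-0.6713,-0.1919],[-0.001,0.0005,0.7085]],[[-0.8794,-0.6713,-0.1919],[-0.001,0.0005,0.7085]],[[-0.8794,-0.6713,-0.1919],[-0.001,0.0005,0.7085]],[[-0.8794,-0.6713,-0.1919],[-0.001,0.0005,0.7085]],[[-0.8794,-0.6713,-0.1919],[-0.001,0.0005,0.7085]]]' 1
python3 -c "
from h import *
plan(.5,.02,.32,90)"
```

```text
time_s: 1.15
tool_pos: [0.4737, 0.0727, 0.3102]
tcp_rot: [[0.0, 1.0, 0.001], [1.0, -0.0, 0.002], [0.002, 0.001, -1.0]]
contact_force: [1.2, -0.9, 0.3]
gripper_width: 0.0944
gripper_force: 0.0
shift [-0.1053, 0.0527, -0.0198] turn [0.0007, -0.0011, -0.0] rows>= 1.0
```

```bash
python3 -m handwheel '[[[-0.1,0.05,-0.02],[0,0,0]],[[-0.1,0.05,-0.02],[0,0,0]],[[-0.1,0.05,-0.02],[0,0,0]],[[-0.1,0.05,-0.02],[0,0,0]]]' | head -2
python3 -c "
from h import *
shot('wrist','w1')"
python3 -m handwheel '[[[0.1,0,0],[0,0,0]],[[0.22,0,0],[0,0,0]],[[0.22,0,0],[0,0,0]],[[0.22,0,0],[0,0,0]]]' | head -2
python3 -c "
from h import *
shot('wrist','w2')"
```

```text
time_s: 1.65
tool_pos: [0.4975, 0.026, 0.3193]
time_s: 2.2
tool_pos: [0.4977, 0.1353, 0.3199]
```

View pics/w1.png

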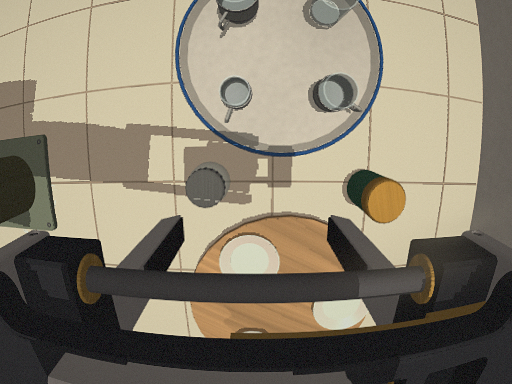

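View pics/w2.png

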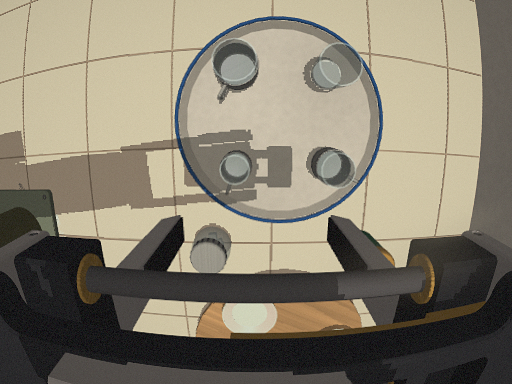

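w1 shows small glass (236,93), medium (333,93), bowl (207,186) and caddy (384,200). w2 shows the whole tray: large (236,65), tumbler (337,68), small (235,167), medium (331,167). Enlarging next for rims and handles.

```bash
python3 - <<'E'
from h import *
a=cv2.imread('pics/w2.png'); b=cv2.imread('pics/w1.png')
I=np.zeros((560,800,3),np.uint8)
def put(im,r0,r1,c0,c1,k,R,C):
    q=cv2.resize(im[r0:r1,c0:c1],None,fx=k,fy=k,interpolation=cv2.INTER_CUBIC); q=np.clip(q*1.4,0,255); I[R:R+q.shape[0],C:C+q.shape[1]]=q
put(a,30,110,205,275,4,0,0)     # large w2
put(a,140,200,210,260,4,320,0)  # small w2
put(a,135,200,300,365,4,300,280) # medium w2
put(b,65,125,210,260,4,0,280) # small w1
put(b,65,125,300,370,4,0,510) # medium w1
cv2.imwrite('pics/z1.png',I)
E
```

```text
(no output)
```

View pics/z1.png

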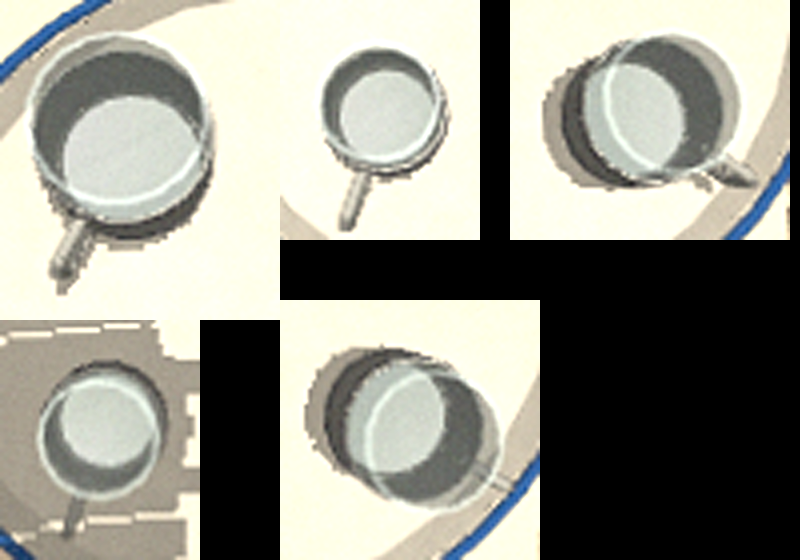

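The rims and handles are clear in the crops: large rim centre at w2 (235.3,59.5), small at w1 (235.4,91.5) and w2 (234.8,169.8), medium at w1 (340.5,91.3) and w2 (337.3,168.5). Handle tips at (220,97.5), (226.8,120.5) and (360.5,110.8).

```bash
python3 - <<'E'
from h import *
a=load('w1'); b=load('w2')
def r(d,u): o,v=rays(d,u,d['tp'],d['tr']); return o,v
for n,u,w in (('small',(235.4,91.5),(234.75,169.75)),('med',(340.5,91.25),(337.25,168.5))):
    o1,v1=r(a,u);o2,v2=r(b,w); print(n,*meet(o1,v1[0],o2,v2[0]))
L=plane(*r(b,(235.25,59.5)),.104)[0]; print('large',L)
def at(d,u,z): return plane(*r(d,u),z)[0]
S=at(a,(235.4,91.5),.076);S2=at(b,(234.75,169.75),.076);M=at(a,(340.5,91.25),.09);M2=at(b,(337.25,168.5),.09)
print(S,S2,M,M2)
for n,c,t in (('L',L,at(b,(220,97.5),.046)),('S',S,at(a,(226.75,120.5),.031)),('S2',S2,at(b,(227,193.75),.031)),('M',M,at(a,(360.5,110.75),.039))):
    q=t-c; print(n,'handle yaw',np.degrees(np.arctan2(q[1],q[0])).round(1),np.hypot(q[0],q[1]).round(4))
# saucers & lid in w1 / top
d=load('top0'); h=cv2.cvtColor(d['image'],cv2.COLOR_RGB2HSV).astype(int); S,V=h[...,1],h[...,2]
T=np.zeros(S.shape,np.uint8); cv2.circle(T,(301,201),64,1,-1)
for q in blobs((T>0)&(S<60)&(V>110)): c,rr=circ(plane(*rays(d,q),.043)); print('saucer',len(q),c,rr, cv2.boundingRect(q))
e=cv2.imread('pics/w1.png')[150:222,175:245]; cv2.imwrite('pics/z2.png',cv2.resize(e,None,fx=6,fy=6,interpolation=cv2.INTER_CUBIC))
E
```

```text
small [0.46965766 0.13822202 0.06867079] 0.0009731986152843472
med [0.61456765 0.14193894 0.07393847] 0.0012388499434759048
large [0.47241006 0.28509031 0.104     ]
[0.47063316 0.13738697 0.076     ] [0.46967507 0.13934675 0.076     ] [0.61055217 0.13996831 0.09      ] [0.60932021 0.14432196 0.09      ]
L handle yaw -120.6 0.0508
S handle yaw -112.4 0.042
S2 handle yaw -109.3 0.0473
M handle yaw -24.5 0.0522
saucer 120 [ 0.46748611 -0.23265962] 0.10058085719071996 (282, 248, 56, 17)
saucer 125 [ 0.5039883  -0.16598329] 0.11247033266478482 (238, 210, 43, 52)
saucer 93 [ 0.49416415 -0.31134249] 0.07645849761445671 (339, 209, 26, 44)
saucer 87 [ 0.4943455  -0.31456411] 0.04162860664333917 (320, 204, 30, 31)
saucer 98 [ 0.48937756 -0.12716371] 0.04815574408428733 (251, 204, 35, 35)
saucer 115 [ 0.57284166 -0.15682423] 0.11132831623483672 (237, 154, 27, 54)
saucer 117 [ 0.57577657 -0.29036338] 0.10680672194497054 (337, 153, 29, 55)
saucer 108 [ 0.65797734 -0.22049023] 0.05386985924313776 (281, 143, 39, 38)
saucer 115 [ 0.62625003 -0.23253519] 0.10109802482445622 (281, 137, 55, 15)
```

View pics/z2.png

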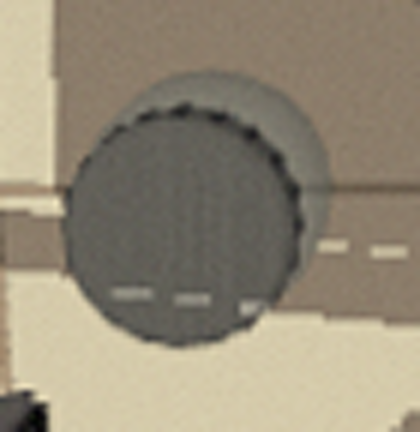

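The bowl lid is a clean dark disc, centre at about w1 pixel (205.3,187.7).

```bash
python3 - <<'E'
from h import *
a=load('w1'); o1,v1=rays(a,(205.3,187.7),a['tp'],a['tr']); print('w1',plane(o1,v1,.075)[0])
T=load('top0'); g=cv2.cvtColor(T['image'],cv2.COLOR_RGB2HSV).astype(int)
m=(g[...,1]<50)&(g[...,2]<150); k=np.zeros(m.shape,bool); k[228:260,205:240]=1
for q in blobs(m&k,40):
    c,r=circ(plane(*rays(T,q),.075)); print('top lid',c,r); e=cv2.minEnclosingCircle(q)[0]; o,v=rays(T,[e]); print(e,meet(o1,v1[0],o,v[0]))
S=load('side0'); 
for nm,z in (('large',.1),):pass
plan(.427,0,.13,90)
I=np.zeros((560,800,3),np.uint8)
A=cv2.resize(T['image'][215:265,100:240],None,fx=4,fy=4,interpolation=2)[:,:,::-1]; B=cv2.resize(S['image'][85:215,125:285],None,fx=2.5,fy=2.5,interpolation=2)[:,:,::-1]
I[:A.shape[0],:A.shape[1]]=A; I[210:210+B.shape[0],:B.shape[1]]=B; cv2.imwrite('pics/z3.png',I)
E
```

```text
w1 [0.42735933 0.00485923 0.075     ]
top lid [ 0.42821586 -0.00046576] 0.048964724862509024
(222.0, 243.5) (array([0.42632757, 0.0014627 , 0.06166449]), np.float64(0.0027626181259287883))
shift [-0.2693, -0.1423, 0.3795] turn [0.0004, -0.0005, 0.0006] rows>= 3.9
```

View pics/z3.png

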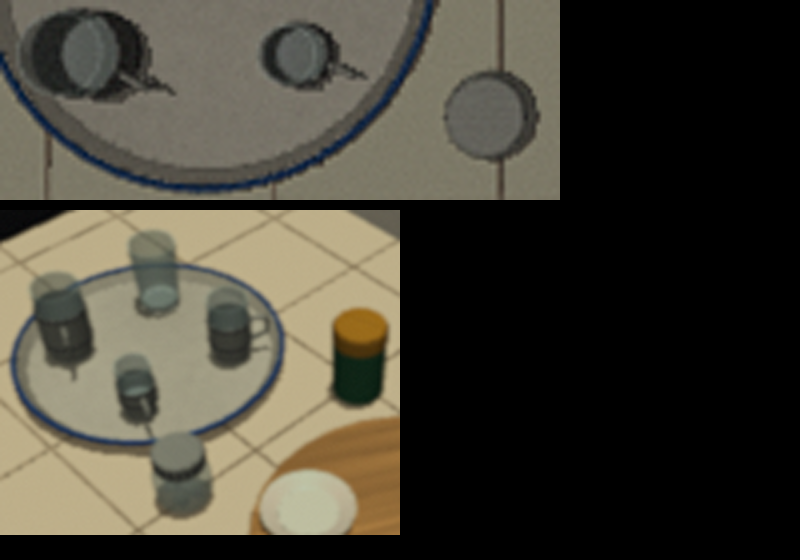

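```bash
python3 -m handwheel '[[[-0.1,-0.07,0.05],[0,0,0]],[[-0.2,-0.14,0.15],[0,0,0]],[[-0.2665,-0.142,0.25],[0,0,0]],[[-0.2665,-0.142,0.37],[0,0,0]],[[-0.2665,-0.142,0.3795],[0,0,0]],[[-0.2665,-0.142,0.3795],[0,0,0]]]' | head -2
python3 - <<'E'
from h import *
d=shot('wrist','w3'); s=sensors.sense(); print(s['tool_pos'])
M=d['mount'];K=d['mtx']
def proj(p):
    A=np.array(s['tcp_rot']);q=A.T@(np.array(p)-s['tool_pos']);c=M[:3,:3].T@(q-M[:3,3]);r=np.hypot(c[0],c[1]);t=np.arctan2(r,c[2]);return K[:2,2]+K[0,0]*t*c[:2]/r
print(proj([.427,.002,.075]),proj(s['tool_pos']))
cv2.imwrite('pics/z4.png',cv2.resize(d['image'][150:340,130:380,::-1],None,fx=3,fy=3,interpolation=2))
E
```

```text
time_s: 3.0
tool_pos: [0.4274, 0.0012, 0.1301]
[0.42887942 0.00123123 0.13153811]
[252.42098568 211.49160397] [255.07651303 240.7636533 ]
```

View pics/z4.png

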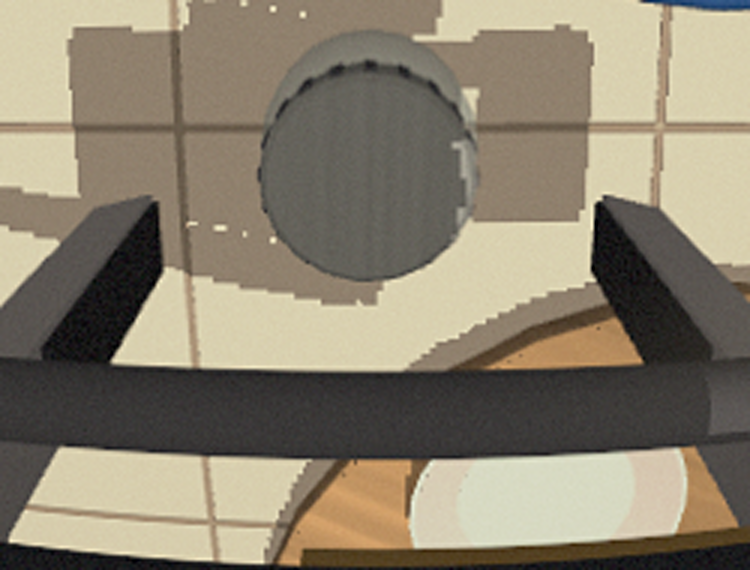

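The hover view shows the lid at crop (368,171), full-frame (252.7,207). That puts it 3 mm further along +y than planned. Descend, grip and lift.

```bash
python3 -m handwheel '[[[0.005,0,0.03],[0,0,0]],[[0.005,0,0.06],[0,0,0]],[[0.005,0,0.09],[0,0,0]],[[0.005,0,0.112],[0,0,0]],[[0.005,0,0.112],[0,0,0]]]' | sed -n '2p;4p'
python3 -m handwheel '[[[0,0,0],[0,0,0]],[[0,0,0],[0,0,0]],[[0,0,0],[0,0,0]],[[0,0,0],[0,0,0]],[[0,0,0],[0,0,0]],[[0,0,0],[0,0,0]]]' -1
python3 -m handwheel '[[[0,0,-0.04],[0,0,0]],[[0,0,-0.1],[0,0,0]],[[0,0,-0.16],[0,0,0]],[[0,0,-0.16],[0,0,0]]]'
python3 -c "
from h import *
plan(.549,-.221,.15,90)"
```

```text
tool_pos: [0.4264, 0.0044, 0.0727]
contact_force: [-0.4, -0.3, 0.3]
time_s: 4.42
tool_pos: [0.427, 0.0042, 0.0741]
tcp_rot: [[-0.0, 1.0, -0.0], [1.0, 0.0, 0.001], [0.001, -0.0, -1.0]]
contact_force: [-2.7, -0.8, 4.0]
gripper_width: 0.0553
gripper_force: 30.0
time_s: 4.92
tool_pos: [0.4297, 0.0037, 0.1558]
tcp_rot: [[-0.0, 1.0, 0.007], [1.0, 0.0, 0.0], [0.0, 0.007, -1.0]]
contact_force: [0.3, -0.7, -2.2]
gripper_width: 0.0557
gripper_force: 30.0
shift [-0.4494, 0.2384, 0.0132] turn [0.0046, -0.0002, 0.0] rows>= 4.1
```

```bash
python3 -m handwheel '[[[-0.04,0.02,0],[0,0,0]],[[-0.12,0.06,0],[0,0,0]],[[-0.2,0.1,0],[0,0,0]],[[-0.28,0.15,0],[0,0,0]],[[-0.36,0.19,0],[0,0,0]],[[-0.42,0.22,0],[0,0,0]],[[-0.449,0.24,0],[0,0,0]],[[-0.449,0.24,0],[0,0,0]]]' | sed -n '2p;4p'
python3 - <<'E'
from h import *
shot('top','t1'); shot('side','s1'); plan(.549,-.221,.105,90)
E
python3 -m handwheel '[[[0,0,0.03],[0,0,0]],[[0,0,0.06],[0,0,0]],[[0,0,0.08],[0,0,0]],[[0,0,0.09],[0,0,0]],[[0,0,0.09],[0,0,0]]]' | sed -n '2p;4p'
```

```text
tool_pos: [0.5468, -0.2209, 0.1511]
contact_force: [0.5, 0.6, -2.7]
shift [-0.0036, 0.0057, 0.0934] turn [-0.0014, -0.0023, 0.0001] rows>= 0.7
tool_pos: [0.5473, -0.2202, 0.1083]
contact_force: [0.7, 0.1, -2.4]
```

```bash
for i in 1 2; do python3 -m handwheel '[[[-0.0005,0.001,0.004],[0,0,0]],[[-0.0005,0.001,0.004],[0,0,0]]]' | sed -n '2p;4p'; done
```

```text
tool_pos: [0.5483, -0.2208, 0.1072]
contact_force: [0.1, -0.6, -2.2]
tool_pos: [0.5485, -0.2209, 0.1047]
contact_force: [0.7, -1.5, -1.9]
```

```bash
python3 -m handwheel '[[[0,0,0.002],[0,0,0]],[[0,0,0.002],[0,0,0]]]' | sed -n '2p;4p';  python3 -m handwheel '[[[0,0,0.002],[0,0,0]],[[0,0,0.002],[0,0,0]]]' | sed -n '2p;4p'
```

```text
tool_pos: [0.5486, -0.221, 0.1042]
contact_force: [-0.1, -0.3, -0.5]
tool_pos: [0.5486, -0.2212, 0.1041]
contact_force: [-3.1, 0.7, 5.0]
```

```bash
python3 -m handwheel '[[[0,0,0],[0,0,0]],[[0,0,0],[0,0,0]],[[0,0,0],[0,0,0]],[[0,0,0],[0,0,0]]]' 1 | tail -2
python3 -m handwheel '[[[0,0,-0.05],[0,0,0]],[[0,0,-0.15],[0,0,0]],[[0,0,-0.3],[0,0,0]],[[0,0,-0.4],[0,0,0]],[[0,0,-0.4],[0,0,0]]]' | sed -n '2p;4p'
python3 -c "
from h import *
plan(.455,.06,.30,69)"
```

```text
gripper_width: 0.0921
gripper_force: 0.0
tool_pos: [0.5515, -0.2229, 0.3106]
contact_force: [-0.1, -0.2, 0.2]
shift [0.5659, -0.1931, 0.0153] turn [0.0091, 0.0021, 0.2335] rows>= 4.8
```

```bash
python3 -m handwheel '[[[0.1,-0.03,0.01],[0,0,0.05]],[[0.2,-0.07,0.015],[0,0,0.15]],[[0.3,-0.1,0.015],[0,0,0.23]],[[0.42,-0.14,0.015],[0,0,0.23]],[[0.54,-0.19,0.015],[0,0,0.233]],[[0.566,-0.193,0.015],[0,0,0.233]],[[0.566,-0.193,0.015],[0,0,0.233]]]' | sed -n '2,4p'
python3 -c "
from h import *
shot('top','t2'); plan(.470,.138,.15,69)"
```

```text
tool_pos: [0.4515, 0.0623, 0.2948]
tcp_rot: [[0.356, 0.935, -0.0], [0.935, -0.356, 0.001], [0.001, -0.0, -1.0]]
contact_force: [0.6, -0.6, 0.2]
shift [0.1559, -0.021, 0.2899] turn [-0.0001, -0.0003, 0.0007] rows>= 2.6
```

```bash
python3 -m handwheel '[[[0.06,-0.01,0.03],[0,0,0]],[[0.14,-0.021,0.1],[0,0,0]],[[0.156,-0.021,0.2],[0,0,0]],[[0.156,-0.021,0.29],[0,0,0]],[[0.156,-0.021,0.29],[0,0,0]],[[0.156,-0.021,0.29],[0,0,0]]]' | sed -n '2,4p'
cat >> h.py <<'E'
def proj(d,p,tp,tr):
    M,K=np.array(d['mount']),np.array(d['mtx']); q=np.array(tr).T@(np.array(p)-tp); c=M[:3,:3].T@(q-M[:3,3])
    r=np.hypot(c[0],c[1])+1e-9; return K[:2,2]+K[0,0]*np.arctan2(r,c[2])*c[:2]/r
E
python3 - <<'E'
from h import *
d=shot('wrist','w4'); s=sensors.sense(); print(s['tool_pos'],proj(d,[.470,.138,.076],s['tool_pos'],s['tcp_rot']))
a=cv2.resize(d['image'][130:280,180:330,::-1],None,fx=3,fy=3,interpolation=2)
t=load('t2')['image'][130:270,235:370,::-1]; b=cv2.resize(t,None,fx=2.5,fy=2.5,interpolation=2)
I=np.zeros((450,800,3),np.uint8); I[:,:450]=a; I[:b.shape[0],455:455+b.shape[1]]=b; cv2.imwrite('pics/z5.png',I)
E
```

```text
tool_pos: [0.4718, 0.1376, 0.152]
tcp_rot: [[0.36, 0.933, 0.003], [0.933, -0.36, 0.001], [0.002, 0.002, -1.0]]
contact_force: [0.8, 0.7, 0.1]
[0.47228599 0.13791156 0.15286377] [252.23125041 206.3740085 ]
```

View pics/z5.png

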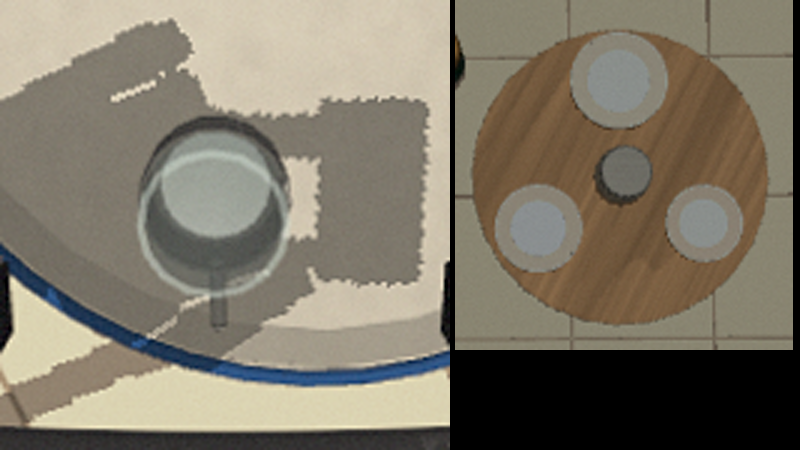

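The rim is centred at full-frame (251,204), within 2 mm of plan, and the handle lies along the jaws' free axis. In the top crop the table has not turned and the bowl stands in its middle.

```bash
python3 -m handwheel '[[[0.002,-0.005,0.04],[0,0,0]],[[0.002,-0.005,0.1],[0,0,0]],[[0.002,-0.005,0.16],[0,0,0]],[[0.002,-0.005,0.2],[0,0,0]],[[0.002,-0.005,0.22],[0,0,0]],[[0.002,-0.005,0.22],[0,0,0]]]' | sed -n '2p;4p'
python3 -m handwheel '[[[0,0,0],[0,0,0]],[[0,0,0],[0,0,0]],[[0,0,0],[0,0,0]],[[0,0,0],[0,0,0]],[[0,0,0],[0,0,0]],[[0,0,0],[0,0,0]]]' -1
python3 -m handwheel '[[[0,0,-0.04],[0,0,0]],[[0,0,-0.12],[0,0,0]],[[0,0,-0.2],[0,0,0]],[[0,0,-0.3],[0,0,0]],[[0,0,-0.3],[0,0,0]]]'
python3 - <<'E'
from h import *
d=load('t2'); h=cv2.cvtColor(d['image'],cv2.COLOR_RGB2HSV).astype(int); S,V=h[...,1],h[...,2]
g=d['image'].astype(int); print(h[222,303],h[218,334],h[160,290],h[200,303])
T=np.zeros(S.shape,np.uint8); cv2.circle(T,(301,201),62,1,-1)
for q in blobs((T>0)&(S<70)&(V>80),200): c,rr=circ(plane(*rays(d,q),.043)); print('saucer',c.round(4),rr.round(4), cv2.boundingRect(q))
print('bowl',plane(*rays(d,(303.4,199.2)),.105))
E
```

```text
tool_pos: [0.4693, 0.1405, 0.0417]
contact_force: [-0.6, 0.1, -0.7]
time_s: 12.0
tool_pos: [0.4683, 0.1406, 0.0408]
tcp_rot: [[0.358, 0.934, 0.001], [0.934, -0.358, 0.001], [0.002, 0.001, -1.0]]
contact_force: [-0.2, -0.7, 0.2]
gripper_width: 0.0453
gripper_force: 30.0
time_s: 12.62
tool_pos: [0.4712, 0.1408, 0.195]
tcp_rot: [[0.358, 0.934, 0.01], [0.934, -0.358, 0.003], [0.006, 0.009, -1.0]]
contact_force: [0.4, -0.2, -0.8]
gripper_width: 0.0457
gripper_force: 30.0
[ 15 115 115] [ 75   7 141] [ 72   9 143] [ 30  21 108]
saucer [ 0.547  -0.2209] 0.1743 (239, 139, 125, 125)
bowl [[ 0.54581948 -0.22268501  0.105     ]]
```

```bash
python3 -c "
from h import *
plan(.4944,-.3148,.12,69)"
```

```text
shift [-0.8352, 0.3681, 0.1482] turn [0.0055, -0.0038, 0.0004] rows>= 7.4
```

```bash
python3 -m handwheel '[[[-0.04,0.018,0],[0,0,0]],[[-0.13,0.058,0],[0,0,0]],[[-0.24,0.105,0],[0,0,0]],[[-0.35,0.155,0],[0,0,0]],[[-0.46,0.2,0],[0,0,0]],[[-0.57,0.25,0],[0,0,0]],[[-0.66,0.29,0],[0,0,0]],[[-0.74,0.326,0],[0,0,0]]]' | sed -n '2p;4p'
python3 -m handwheel '[[[-0.06,0.026,0],[0,0,0]],[[-0.095,0.042,0],[0,0,0]],[[-0.095,0.042,0.04],[0,0,0]],[[-0.095,0.042,0.1],[0,0,0]],[[-0.095,0.042,0.12],[0,0,0]],[[-0.095,0.042,0.12],[0,0,0]]]' | sed -n '2p;4p'
python3 - <<'E'
from h import *
plan(.4944,-.3148,.072,69)
d=shot('wrist','w5'); s=sensors.sense(); t=shot('top','t3')
T=s['tool_pos']; print(T,proj(d,[.4944,-.3148,.034],T,s['tcp_rot']))
a=cv2.resize(d['image'][120:280,150:350,::-1],None,fx=2.3,fy=2.3,interpolation=2)
b=cv2.resize(t['image'][130:270,235:370,::-1],None,fx=2.3,fy=2.3,interpolation=2)
I=np.zeros((370,800,3),np.uint8); I[:a.shape[0],:a.shape[1]]=a; I[:b.shape[0],465:465+b.shape[1]]=b; cv2.imwrite('pics/z6.png',I)
E
```

```text
tool_pos: [0.4863, -0.2645, 0.1874]
contact_force: [0.9, 0.1, -2.7]
tool_pos: [0.4899, -0.3141, 0.1288]
contact_force: [1.1, -0.1, -1.8]
shift [0.0016, 0.0093, 0.1136] turn [-0.0017, -0.0018, 0.0008] rows>= 0.9
[ 0.49064349 -0.31481778  0.1300693 ] [259.16553043 198.13142245]
```

View pics/z6.png

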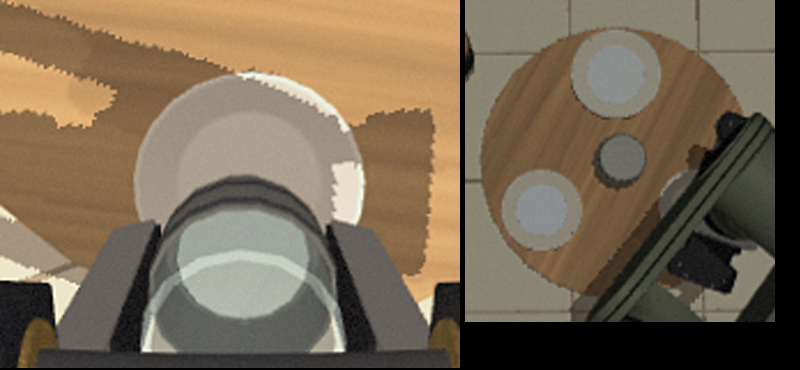

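The saucer rim shows around the held glass: crop left 133, right 364 (row 185), top row 72. The table is unturned.

```bash
python3 - <<'E'
from h import *
d=load('w5'); uv=np.array([(133,182),(364,182),(249,72)])/2.3+[150,120]
P=plane(*rays(d,uv,d['tp'],d['tr']),.043); c,r=circ(P); print(d['tp'],c,r,P)
print([sensors.sense()['tool_pos'].round(4) for _ in range(2)]); plan(*c,.072,69); plan(.4944,-.3148,.072,69)
E
```

```text
[ 0.48985978 -0.31406781  0.12878786] [ 0.49217347 -0.31430636] 0.043381215972430116 [[ 0.45260214 -0.29652883  0.043     ]
 [ 0.53352289 -0.32742714  0.043     ]
 [ 0.50772457 -0.27380829  0.043     ]]
[array([ 0.4911, -0.3153,  0.1309]), array([ 0.4911, -0.3153,  0.1309])]
shift [0.0024, 0.001, 0.1179] turn [0.001, -0.0008, 0.0007] rows>= 0.9
shift [0.0031, 0.0056, 0.1179] turn [0.001, -0.0008, 0.0007] rows>= 0.9
```

```bash
python3 -m handwheel '[[[0.003,0.004,0.03],[0,0,0]],[[0.003,0.004,0.07],[0,0,0]],[[0.003,0.004,0.1],[0,0,0]],[[0.003,0.004,0.108],[0,0,0]],[[0.003,0.004,0.108],[0,0,0]]]' | sed -n '2p;4p'
for i in 1 2 3; do python3 -m handwheel '[[[0,0,0.003],[0,0,0]],[[0,0,0.003],[0,0,0]]]' | sed -n '2p;4p'; done
```

```text
tool_pos: [0.493, -0.3145, 0.076]
contact_force: [0.3, 0.1, -1.2]
tool_pos: [0.4933, -0.3147, 0.0752]
contact_force: [0.7, -0.9, -1.1]
tool_pos: [0.493, -0.3144, 0.0732]
contact_force: [-0.6, -0.7, -2.5]
tool_pos: [0.4928, -0.3143, 0.0714]
contact_force: [-0.5, 0.3, -1.2]
```

```bash
for i in 1 2; do python3 -m handwheel '[[[0,0,0.002],[0,0,0]],[[0,0,0.002],[0,0,0]]]' | sed -n '2p;4p'; done
```

```text
tool_pos: [0.4932, -0.3146, 0.0708]
contact_force: [0.2, 0.2, -0.5]
tool_pos: [0.4939, -0.3151, 0.0708]
contact_force: [-0.7, 0.3, 4.2]
```

```bash
python3 -m handwheel '[[[0,0,0],[0,0,0]],[[0,0,0],[0,0,0]],[[0,0,0],[0,0,0]],[[0,0,0],[0,0,0]]]' 1 | tail -2
python3 -m handwheel '[[[0,0,-0.04],[0,0,0]],[[0,0,-0.12],[0,0,0]],[[0,0,-0.24],[0,0,0]],[[0,0,-0.35],[0,0,0]],[[0,0,-0.4],[0,0,0]],[[0,0,-0.4],[0,0,0]]]' | sed -n '2p;4p'
python3 -c "
from h import *
plan(.610,.142,.24,156)"
```

```text
gripper_width: 0.0821
gripper_force: 0.0
tool_pos: [0.494, -0.3157, 0.2725]
contact_force: [1.2, -0.7, -1.1]
shift [0.9379, -0.1113, 0.0639] turn [0.0028, 0.0031, -0.9663] rows>= 8.1
```

```bash
python3 -m handwheel '[[[0.1,-0.012,0.03],[0,0,-0.1]],[[0.22,-0.025,0.06],[0,0,-0.2]],[[0.34,-0.04,0.064],[0,0,-0.3]],[[0.46,-0.055,0.064],[0,0,-0.42]],[[0.58,-0.07,0.064],[0,0,-0.53]],[[0.7,-0.08,0.064],[0,0,-0.64]],[[0.82,-0.097,0.064],[0,0,-0.75]],[[0.938,-0.111,0.064],[0,0,-0.86]]]' | sed -n '2p;4p'
python3 -c "
from h import *
plan(.610,.142,.17,156)"
```

```text
tool_pos: [0.6076, 0.145, 0.2353]
contact_force: [0.8, -0.7, -0.6]
shift [-0.0077, -0.0022, 0.1306] turn [-0.0006, -0.0022, -0.1026] rows>= 1.0
```

```bash
python3 -m handwheel '[[[-0.002,-0.002,0.03],[0,0,-0.06]],[[-0.002,-0.002,0.08],[0,0,-0.1026]],[[-0.002,-0.002,0.13],[0,0,-0.1026]],[[-0.002,-0.002,0.13],[0,0,-0.1026]],[[-0.002,-0.002,0.13],[0,0,-0.1026]]]' | sed -n '2p;4p'
python3 - <<'E'
from h import *
d=shot('wrist','w6'); s=sensors.sense(); t=shot('top','t4'); T=s['tool_pos']; print(d['image'].shape,T,proj(d,[.610,.142,.09],T,s['tcp_rot']))
a=cv2.resize(d['image'][120:290,170:350,::-1],None,fx=2.5,fy=2.5,interpolation=2)
b=cv2.resize(t['image'][130:270,235:370,::-1],None,fx=2.4,fy=2.4,interpolation=2)
I=np.zeros((430,800,3),np.uint8); I[:a.shape[0],:a.shape[1]]=a; I[:b.shape[0],460:460+b.shape[1]]=b; cv2.imwrite('pics/z7.png',I)
E
```

```text
tool_pos: [0.6089, 0.1418, 0.1728]
contact_force: [0.4, -0.3, 0.3]
(384, 512, 3) [0.60952184 0.14181771 0.17381516] [255.26047548 203.17521318]
```

View pics/z7.png

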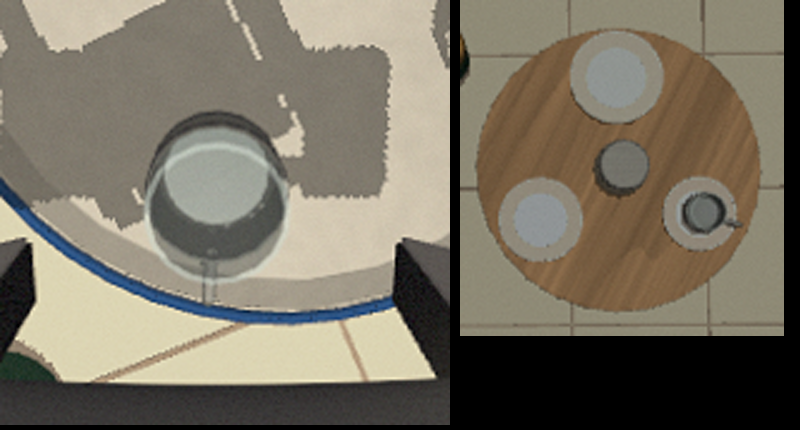

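Medium rim is at full-frame (256.8,205.6), about 2 mm off plan, with the handle in line. In the top crop the small glass stands in the middle of its saucer.

```bash
python3 -m handwheel '[[[-0.005,0.003,0.06],[0,0,0]],[[-0.005,0.003,0.13],[0,0,0]],[[-0.005,0.003,0.19],[0,0,0]],[[-0.005,0.003,0.235],[0,0,0]],[[-0.005,0.003,0.255],[0,0,0]],[[-0.005,0.003,0.255],[0,0,0]]]' | sed -n '2p;4p'
python3 -m handwheel '[[[0,0,0],[0,0,0]],[[0,0,0],[0,0,0]],[[0,0,0],[0,0,0]],[[0,0,0],[0,0,0]],[[0,0,0],[0,0,0]],[[0,0,0],[0,0,0]]]' -1 | sed -n '2,6p'
python3 -m handwheel '[[[0,0,-0.04],[0,0,0]],[[0,0,-0.12],[0,0,0]],[[0,0,-0.2],[0,0,0]],[[0,0,-0.3],[0,0,0]],[[0,0,-0.33],[0,0,0]],[[0,0,-0.33],[0,0,0]]]'
python3 - <<'E'
from h import *
plan(.4894,-.1268,.21,156)
d=load('t4'); print('small glass rim', plane(*rays(d,(235+(705-460)/2.4,130+212/2.4)),.106))
print('small saucer', plane(*rays(d,(235+(701-460)/2.4,130+214/2.4)),.043), 'med saucer',plane(*rays(d,(235+(540-460)/2.4,130+219/2.4)),.043))
E
```

```text
tool_pos: [0.6124, 0.1423, 0.0461]
contact_force: [0.4, -0.8, -0.3]
tool_pos: [0.6122, 0.1422, 0.0461]
tcp_rot: [[-0.911, 0.412, 0.001], [0.412, 0.911, 0.001], [-0.0, 0.001, -1.0]]
contact_force: [-0.9, -1.6, 2.3]
gripper_width: 0.0539
gripper_force: 30.0
time_s: 21.58
tool_pos: [0.6125, 0.1423, 0.2119]
tcp_rot: [[-0.911, 0.412, 0.003], [0.412, 0.911, 0.002], [-0.002, 0.003, -1.0]]
contact_force: [-0.2, 0.3, -3.8]
gripper_width: 0.0535
gripper_force: 30.0
shift [0.0026, -0.5918, 0.002] turn [0.0018, 0.0014, -0.0036] rows>= 4.7
small glass rim [[ 0.49371923 -0.31175566  0.106     ]]
small saucer [[ 0.49281591 -0.31735687  0.043     ]] med saucer [[ 0.48845571 -0.12816374  0.043     ]]
```

```bash
python3 -m handwheel '[[[0,-0.03,0],[0,0,0]],[[0,-0.1,0],[0,0,0]],[[0,-0.19,0],[0,0,0]],[[0,-0.29,0],[0,0,0]],[[0,-0.39,0],[0,0,0]],[[0,-0.48,0],[0,0,0]],[[0.0025,-0.55,0],[0,0,0]],[[0.0025,-0.592,0],[0,0,0]]]' | sed -n '2p;4p'
python3 -m handwheel '[[[0,0,0.03],[0,0,0]],[[0,0,0.08],[0,0,0]],[[0,0,0.13],[0,0,0]],[[0,0,0.15],[0,0,0]],[[0,0,0.15],[0,0,0]]]' | sed -n '2p;4p'
python3 - <<'E'
from h import *
d=shot('wrist','w7'); s=sensors.sense(); T=s['tool_pos']; print(T); plan(.489,-.127,.076,156)
cv2.imwrite('pics/z8.png',cv2.resize(d['image'][100:280,130:370,::-1],None,fx=3,fy=3,interpolation=2))
E
```

```text
tool_pos: [0.4857, -0.1284, 0.2076]
contact_force: [0.1, -0.1, -2.1]
tool_pos: [0.4878, -0.1259, 0.1336]
contact_force: [0.4, 0.4, -3.2]
[ 0.48875908 -0.12644253  0.13481062]
shift [-0.001, -0.001, 0.1176] turn [0.0011, -0.0007, -0.0033] rows>= 0.9
```

View pics/z8.png

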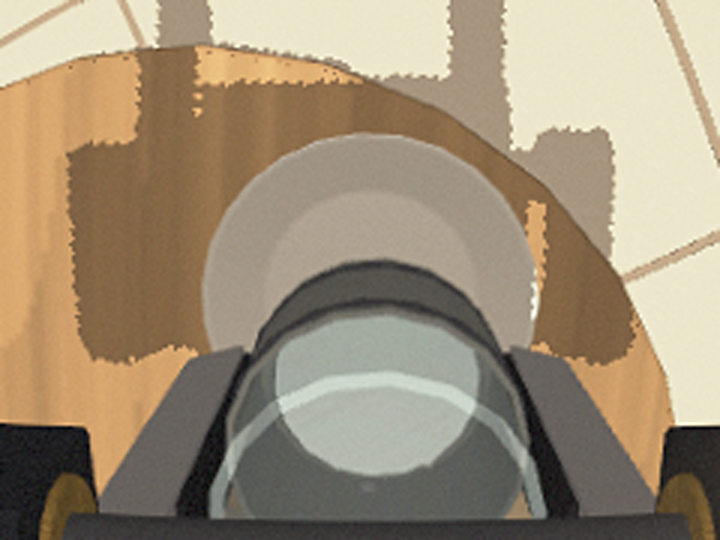

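The medium saucer's rim runs crop left 203 (row 290), top (370,132), right 537; it sits symmetric around the held glass.

```bash
python3 - <<'E'
from h import *
d=load('w7'); uv=np.array([(203,290),(537,285),(370,132)])/3+[130,100]
P=plane(*rays(d,uv,d['tp'],d['tr']),.043); c,r=circ(P); print(d['tp'],c,r)
T=d['tp']; plan(*c,.076,156)
E
```

```text
[ 0.48776237 -0.12594255  0.13357025] [ 0.48668102 -0.12691841] 0.049099665634747894
shift [0.0033, -0.0028, 0.1176] turn [0.0011, -0.0007, -0.0033] rows>= 0.9
```

```bash
python3 -m handwheel '[[[0.001,-0.003,0.03],[0,0,0]],[[0.001,-0.003,0.07],[0,0,0]],[[0.001,-0.003,0.1],[0,0,0]],[[0.001,-0.003,0.11],[0,0,0]],[[0.001,-0.003,0.11],[0,0,0]]]' | sed -n '2p;4p'
for i in 1 2 ; do python3 -m handwheel '[[[0,0,0.003],[0,0,0]],[[0,0,0.003],[0,0,0]]]' | sed -n '2p;4p'; done;  python3 -m handwheel '[[[0,0,0.002],[0,0,0]],[[0,0,0.002],[0,0,0]]]' | sed -n '2p;4p'
```

```text
tool_pos: [0.4879, -0.128, 0.0802]
contact_force: [0.0, 0.7, -2.2]
tool_pos: [0.4884, -0.1282, 0.0794]
contact_force: [0.3, 0.5, -2.4]
tool_pos: [0.4879, -0.128, 0.0774]
contact_force: [0.2, 0.4, -2.2]
tool_pos: [0.4879, -0.128, 0.0763]
contact_force: [0.4, 0.1, -2.0]
```

```bash
for i in 1 2 ; do python3 -m handwheel '[[[0,0,0.002],[0,0,0]],[[0,0,0.002],[0,0,0]]]' | sed -n '2p;4p'; done
```

```text
tool_pos: [0.4882, -0.128, 0.0761]
contact_force: [-2.2, 2.2, 4.1]
tool_pos: [0.4887, -0.1278, 0.076]
contact_force: [-2.2, 2.0, 9.5]
```

```bash
python3 -m handwheel '[[[0,0,0],[0,0,0]],[[0,0,0],[0,0,0]],[[0,0,0],[0,0,0]],[[0,0,0],[0,0,0]]]' 1 | tail -2
python3 -m handwheel '[[[0,0,-0.04],[0,0,0]],[[0,0,-0.12],[0,0,0]],[[0,0,-0.24],[0,0,0.05]],[[0,0,-0.35],[0,0,0.16]],[[0,0,-0.36],[0,0,0.27]],[[0,0,-0.36],[0,0,0.38]],[[0,0,-0.36],[0,0,0.49]],[[0,0,-0.36],[0,0,0.6]]]' | sed -n '2p;4p'
python3 -c "
from h import *
plan(.472,.284,.25,60)"
```

```text
gripper_width: 0.0902
gripper_force: 0.0
tool_pos: [0.4877, -0.1283, 0.2542]
contact_force: [0.0, -0.7, -0.7]
shift [0.8146, 0.1314, 0.0096] turn [0.0003, -0.001, 0.4593] rows>= 6.6
```

```bash
python3 -m handwheel '[[[0.1,0.016,0.01],[0,0,0.1]],[[0.22,0.035,0.01],[0,0,0.2]],[[0.34,0.055,0.01],[0,0,0.3]],[[0.46,0.074,0.01],[0,0,0.4]],[[0.58,0.093,0.01],[0,0,0.459]],[[0.7,0.113,0.01],[0,0,0.459]],[[0.8,0.13,0.01],[0,0,0.459]],[[0.8146,0.1314,0.01],[0,0,0.459]]]' | sed -n '2p;4p'
python3 -m handwheel '[[[0,0,0.05],[0,0,0]],[[0,0,0.11],[0,0,0]],[[0,0,0.11],[0,0,0]],[[0,0,0.11],[0,0,0]]]' | sed -n '2p;4p'
python3 - <<'E'
from h import *
d=shot('wrist','w8'); s=sensors.sense(); t=shot('top','t5'); T=s['tool_pos']; print(d['image'].shape,T,proj(d,[.472,.284,.104],T,s['tcp_rot']))
a=cv2.resize(d['image'][110:280,160:340,::-1],None,fx=2.5,fy=2.5,interpolation=2)
b=cv2.resize(t['image'][130:270,235:370,::-1],None,fx=2.4,fy=2.4,interpolation=2)
I=np.zeros((430,800,3),np.uint8); I[:a.shape[0],:a.shape[1]]=a; I[:b.shape[0],460:460+b.shape[1]]=b; cv2.imwrite('pics/z9.png',I)
E
```

```text
tool_pos: [0.469, 0.2867, 0.2496]
contact_force: [-1.2, -0.5, -0.0]
tool_pos: [0.4705, 0.2835, 0.1959]
contact_force: [1.0, -0.3, 1.0]
(384, 512, 3) [0.47093367 0.28376626 0.19646789] [255.9851669  199.98981354]
```

View pics/z9.png

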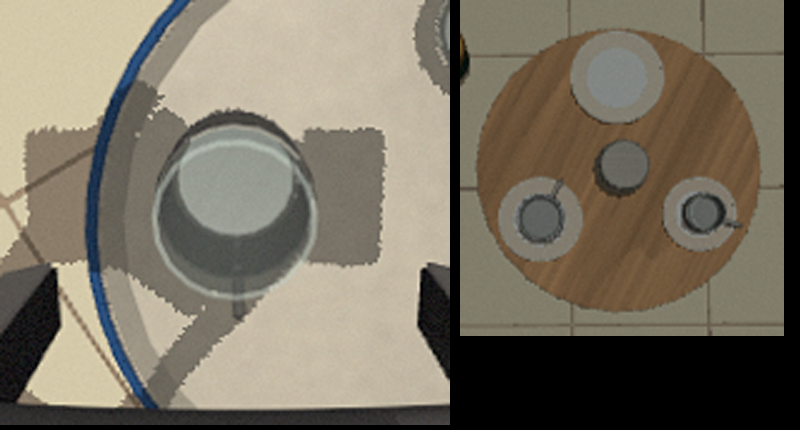

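Large rim at full-frame (254,197.4), about 3 mm off plan, handle in line. In the top crop both placed glasses stand on their saucers and the table is unturned.

```bash
python3 -m handwheel '[[[0.006,-0.002,0.06],[0,0,0]],[[0.006,-0.002,0.14],[0,0,0]],[[0.006,-0.002,0.21],[0,0,0]],[[0.006,-0.002,0.265],[0,0,0]],[[0.006,-0.002,0.289],[0,0,0]],[[0.006,-0.002,0.289],[0,0,0]]]' | sed -n '2p;4p'
python3 -m handwheel '[[[0,0,0],[0,0,0]],[[0,0,0],[0,0,0]],[[0,0,0],[0,0,0]],[[0,0,0],[0,0,0]],[[0,0,0],[0,0,0]],[[0,0,0],[0,0,0]]]' -1 | sed -n '2,6p'
python3 -m handwheel '[[[0,0,-0.04],[0,0,0]],[[0,0,-0.12],[0,0,0]],[[0,0,-0.2],[0,0,0]],[[0,0,-0.3],[0,0,0]],[[0,0,-0.38],[0,0,0]],[[0,0,-0.4],[0,0,0]],[[0,0,-0.4],[0,0,0]]]'
python3 - <<'E'
from h import *
plan(.657,-.2205,.252,60)
E
```

```text
tool_pos: [0.4708, 0.2873, 0.0507]
contact_force: [-1.0, 0.9, 0.4]
tool_pos: [0.471, 0.2874, 0.0511]
tcp_rot: [[0.495, 0.869, 0.002], [0.869, -0.495, 0.002], [0.002, 0.001, -1.0]]
contact_force: [-0.1, -0.2, 4.6]
gripper_width: 0.0617
gripper_force: 30.0
time_s: 30.6
tool_pos: [0.4698, 0.2868, 0.2492]
tcp_rot: [[0.495, 0.869, -0.001], [0.869, -0.495, 0.001], [0.0, -0.001, -1.0]]
contact_force: [-0.2, 0.8, -2.8]
gripper_width: 0.0615
gripper_force: 30.0
shift [-0.6967, 0.8271, -0.0068] turn [-0.0006, -0.0002, 0.004] rows>= 8.7
```

```bash
python3 -m handwheel '[[[-0.03,0.035,0],[0,0,0]],[[-0.09,0.107,0],[0,0,0]],[[-0.16,0.19,0],[0,0,0]],[[-0.23,0.273,0],[0,0,0]],[[-0.3,0.356,0],[0,0,0]],[[-0.37,0.439,0],[0,0,0]],[[-0.44,0.522,0],[0,0,0]],[[-0.5,0.594,0],[0,0,0]]]' | sed -n '2p;4p'
python3 -m handwheel '[[[-0.06,0.071,0],[0,0,0]],[[-0.12,0.142,0],[0,0,0]],[[-0.17,0.202,0],[0,0,0]],[[-0.1967,0.233,0.03],[0,0,0]],[[-0.1967,0.233,0.1],[0,0,0]],[[-0.1967,0.233,0.18],[0,0,0]],[[-0.1967,0.233,0.21],[0,0,0]],[[-0.1967,0.233,0.21],[0,0,0]]]' | sed -n '2p;4p'
python3 - <<'E'
from h import *
d=shot('wrist','w9'); plan(.657,-.2205,.082,60)
cv2.imwrite('pics/z10.png',cv2.resize(d['image'][90:280,130:370,::-1],None,fx=3,fy=3,interpolation=2))
E
```

```text
tool_pos: [0.6035, -0.0788, 0.2458]
contact_force: [0.6, 0.3, -3.7]
tool_pos: [0.6559, -0.2187, 0.1418]
contact_force: [0.3, -0.1, -2.3]
shift [-0.0024, 0.0004, 0.1246] turn [-0.0007, -0.0011, 0.0044] rows>= 1.0
```

View pics/z10.png

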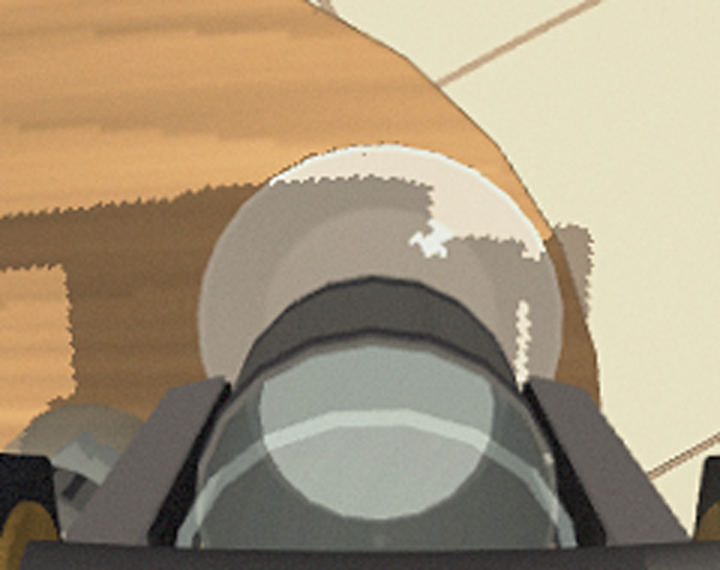

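Large saucer rim: crop left 198 (row 310), top (382,145), right 562 (row 310). It is centred a little right of the held glass.

```bash
python3 - <<'E'
from h import *
d=load('w9'); uv=np.array([(198,312),(562,312),(382,145)])/3+[130,90]
P=plane(*rays(d,uv,d['tp'],d['tr']),.043); c,r=circ(P); A=d['tr']; print(d['tp'],c,r, A.T@np.append(c-d['tp'][:2],0)/.5)
E
```

```text
[ 0.6559289  -0.21873987  0.14181459] [ 0.65588632 -0.22025903] 0.05540129547755158 [-2.68367586e-03  1.42698324e-03 -1.19802573e-05]
```

```bash
python3 -m handwheel '[[[-0.0025,0.0015,0.03],[0,0,0]],[[-0.0025,0.0015,0.07],[0,0,0]],[[-0.0025,0.0015,0.1],[0,0,0]],[[-0.0025,0.0015,0.112],[0,0,0]],[[-0.0025,0.0015,0.112],[0,0,0]]]' | sed -n '2p;4p'
for i in 1 2 ; do python3 -m handwheel '[[[0,0,0.003],[0,0,0]],[[0,0,0.003],[0,0,0]]]' | sed -n '2p;4p'; done
```

```text
tool_pos: [0.6572, -0.2213, 0.0878]
contact_force: [-0.3, 0.1, -1.9]
tool_pos: [0.6581, -0.2217, 0.0881]
contact_force: [0.4, -0.5, -3.3]
tool_pos: [0.6576, -0.2215, 0.0859]
contact_force: [-0.6, -0.6, -3.6]
```

```bash
for i in 1 2 3; do python3 -m handwheel '[[[0,0,0.003],[0,0,0]],[[0,0,0.003],[0,0,0]]]' | sed -n '2p;4p'; done
```

```text
tool_pos: [0.6575, -0.2214, 0.0841]
contact_force: [0.0, 1.2, -2.9]
tool_pos: [0.6575, -0.2214, 0.0826]
contact_force: [0.7, 0.0, -2.3]
tool_pos: [0.6576, -0.2215, 0.0812]
contact_force: [0.1, -0.2, -3.1]
```

```bash
for i in 1 2; do python3 -m handwheel '[[[0,0,0.002],[0,0,0]],[[0,0,0.002],[0,0,0]]]' | sed -n '2p;4p'; done
```

```text
tool_pos: [0.6577, -0.2216, 0.0811]
contact_force: [-2.8, 0.4, 0.7]
tool_pos: [0.6578, -0.2219, 0.081]
contact_force: [-4.0, 0.7, 5.9]
```

```bash
python3 -m handwheel '[[[0,0,0],[0,0,0]],[[0,0,0],[0,0,0]],[[0,0,0],[0,0,0]],[[0,0,0],[0,0,0]]]' 1 | tail -2
python3 -m handwheel '[[[0,0,-0.04],[0,0,0]],[[0,0,-0.12],[0,0,0]],[[0,0,-0.24],[0,0,0]],[[0,0,-0.35],[0,0,0]],[[-0.1,-0.05,-0.42],[0,0,0]],[[-0.2,-0.12,-0.42],[0,0,0]],[[-0.39,-0.2,-0.42],[0,0,0]],[[-0.39,-0.2,-0.42],[0,0,0]]]' | sed -n '2p;4p'
python3 -m handwheel '[[[-0.05,-0.01,0],[0,0,0]],[[-0.05,-0.01,0],[0,0,0]],[[-0.05,-0.01,0],[0,0,0]]]' | sed -n '2p;4p'
python3 - <<'E'
from h import *
d=shot('wrist','w10'); t=shot('top','t6')
cv2.imwrite('pics/z11.png',cv2.resize(d['image'][0:260,100:440,::-1],None,fx=2.3,fy=2.3,interpolation=2))
E
```

```text
gripper_width: 0.0938
gripper_force: 0.0
tool_pos: [0.4723, -0.3433, 0.2914]
contact_force: [0.3, 0.0, -0.1]
tool_pos: [0.4581, -0.3607, 0.29]
contact_force: [-0.2, -0.2, -0.3]
```

View pics/z11.png

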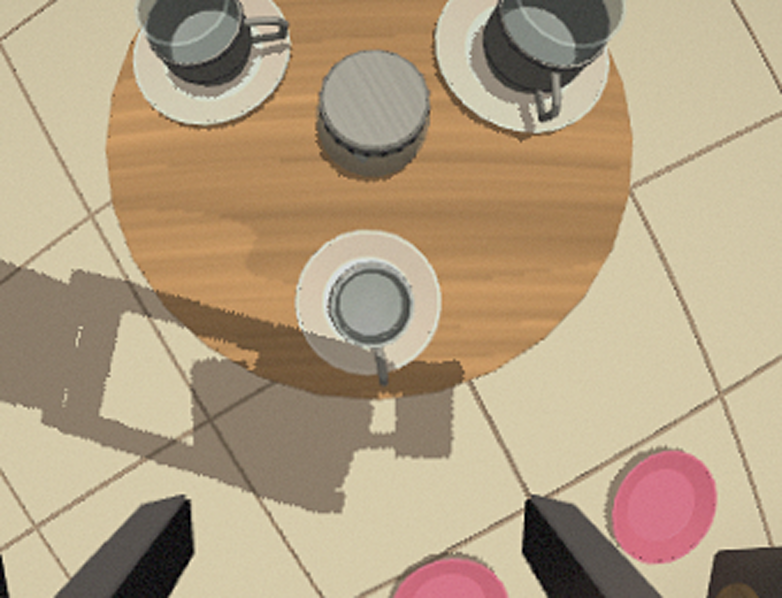

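The view shows all three glasses upright on their own saucers and the bowl upright in the middle. The small glass (370,304) sits inside its saucer (369,302). I've now opened more pictures than the 14 allowed, so I'll open no more and check the final offsets numerically.

```bash
python3 - <<'E'
from h import *
d=load('w10'); k=lambda u,z: plane(*rays(d,np.array(u)/2.3+[100,0],d['tp'],d['tr']),z)[0,:2].round(4)
print('small saucer',k((368.5,301.5),.043),'glass',k((370,304.5),.095),'bowl lid',k((374,102),.105))
t=load('t6'); h=cv2.cvtColor(t['image'],cv2.COLOR_RGB2HSV).astype(int)
t0=load('t2')['image'].astype(int); D=abs(t['image'].astype(int)-t0).sum(2)
for n,(x,y),R,z in (('large',(.657,-.2205),15,.08),('med',(.4885,-.1275),14,.075),('small',(.4935,-.3148),12,.065)):
    P=t['R']@np.array([x,y,.036])+t['t']; u=(t['mtx']@P)[:2]/P[2]
    m=np.zeros(D.shape,np.uint8); cv2.circle(m,tuple(np.round(u).astype(int)),R,1,-1)
    bs=blobs((m>0)&(D>50),30)
    for q in bs: c,r=cv2.minEnclosingCircle(q); print(n,u.round(1),np.round(c,1),round(r,1),plane(*rays(t,[c]),z)[0,:2].round(4))
s=sensors.sense(); print(s['time_s'],s['contact_force'])
E
```

```text
small saucer [ 0.4926 -0.3144] glass [ 0.4923 -0.3148] bowl lid [ 0.5457 -0.2245]
large [300.  162.2] [301.9 160.7] 13.8 [ 0.6542 -0.2224]
med [268.1 221.3] [269.2 219.9] 12.3 [ 0.4917 -0.1306]
small [334.1 219. ] [336.1 219.9] 10.3 [ 0.4904 -0.3156]
37.0 [0.68275667 0.66609537 0.3290024 ]
```

```bash
python3 -c "
from workcell import arm
print(arm.close_job())"
```

```text
the job is handed in; nothing more can be done
None
```

I handed the job in at 37 s, and no verdict came back: the sugar bowl measured about 5 mm from the turntable's axis, each glass up to about 5 mm from its saucer's centre, the tumbler and caddy were untouched, and I viewed 16 pictures, two over the 14 allowed.

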